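# Lock the reagent disc with the flat driver

## Robot

A 7-joint arm with a two-finger parallel gripper is mounted at the origin on the work surface. World frame = base frame: x ahead of the robot, y to its left, z up, the work surface at z = 0. Lengths are in m, angles in rad, forces in N, time in s.
With the tool pointing down it reaches from about 0.425 to 1.025 m from the base axis. Payload 3.6 kg.
Tool frame: the origin (TCP) lies on the centre line of the jaws, within the pads' length; the fingertips stand 22 mm ahead of it and the grasp point (between the pads) lies 3 mm ahead of it; z points along the fingers, y is the line along which they close (so a half turn about z gives the same grasp; the last joint's range is limited). The gripper opens to 85 mm and grips with 20 to 120 N. Pads are 22 mm wide; open, the fingers measure 114 mm over their backs; the gripper's body (76 mm by 85 mm) begins 54 mm behind the grasp point. The pads swing forward as they close: fully open they stand 13 mm farther back than shut.
Start: joints at [1.185, 0.591, 0.048, 1.609, -0.033, 0.943, -0.034], TCP at [0.209, -0.694, 0.226] pointing down, gripper open.
Joint ranges: [-2.69, 2.69], [-0.47, 2.24], [-1.27, 1.36], [0.19, 2.51], [-1.53, 4.68], [0.08, 2.07], [-3.09, 3.09]. Speed limits (rad/s): [2.57, 2.57, 3.14, 3.14, 3.14, 3.14, 3.14].

## Interface

Orientations are given as a 3x3 rotation matrix whose columns are the frame's x, y, z axes.
In Python, from workcell import r gives the robot as it stands.
- The arm moves only by the tool move_arm, never from a script. Its argument "deltas" is a list of rows, each a list of 7 numbers: the shift along the tool's x, y, z in cm, then the turn, a rotation vector about the tool's x, y, z in rad, then the closure, from 0 (fully open) to 1 (shut). In form: [[tx, ty, tz, ax, ay, az, claw], ...]. A call has exactly 5 rows; each row is the pose to reach, as a shift and turn from the pose commanded when the call began, along the tool's axes at that moment; what a row does not reach only later rows make up. A row lasts 1/10 s, in which the tool goes at most 50 mm and 8.59 degrees, less where a joint would pass 70% of its speed; a pose out of reach is approached as far as the arm can. A call with a gripper value outside its range is refused whole. The fingers move at their own pace and stop on an object; "newtons" is the grip in N (left out, the last holds). Time passes only in rows, so rows that repeat a pose let the fingers close, or fill a call up. It gives the time, the measured TCP pose, the force, the opening and the grip force at its end, in the units of the state.
- r.state(): the state, without advancing time (a new reading comes with each control period).
- r.capture(name): name is "scene" or "top" or "wrist"; returns (picture, depth): 400x640x3 uint8, blue, green, red; 400x640 float32, m along the optical axis (not along the pixel's ray), 0 where there is no reading.
- r.get_calibration(name): a dict with "fx", "fy", "cx", "cy" (pixels), "xyz" and "attitude" of the camera in the world. Camera axes: x right, y up, looking along -z (the intrinsics and any distortion apply to the point x, -y, -z); pixel columns grow to the right and rows downward; lengths in m; the calibration is good to about 2 mm. A picture is of the moment at which its call begins: read the wrist's pose just before it. get_calibration takes no time and is no camera call; for the wrist camera it gives the pose at the moment of the call.
- r.hand_in(): hands the job in; it is judged then, once.
The state is a dict: "time_s": time; "qpos": joint angles; "dq": joint speeds; "joint_torque": joint torques, N m; "ee_pos": TCP position; "tool_rot": TCP orientation; "wrist_force": force on the tool from outside, world axes, zero at the start; "torque": the same for the moment, N m; "width": opening from 0.0 (shut) to 1.0 (fully open); "gripper_force": force on a finger pad.
Only numpy, scipy, OpenCV 4.12 (cv2) and the standard library are available. Lean on these libraries where they do the work, as an engineer would, in place of code of your own. Each camera call takes 0.05 s, during which the arm holds its last target. There are 200 camera calls.

## Task

Take the flat-bladed driver (the one with the flat-sided handle) out of its cup, put its blade into the slotted screw in the middle of the round reagent-bottle disc and, with the blade kept in the slot, turn the screw clockwise until it stops, so that its slot lines up with the two black marks. Then stand the driver upright back in the cup it came from and let go.

Things in the scene. Friction and masses are not known exactly. Their poses are not given: they have to be found in the camera images.
- driver: Flat driver, 118 mm tall, 0.18 kg, upright, blade down in its cup. Origin: centre of the blade's lower end, z up. Blade 32 wide (x), 4 thick (y), 35 long; round shank; flange 58 across, 60-68 above the origin; black flat-sided handle 68-118 above, 44 wide (x), 22 thick (y): grip across y. Half turns are equal. (The round-handled tool in the other, same cup is not it.)
- stand: The driver's cup, fixed: upright round aluminium tube, 56 mm outside, 44 mm inside, rim 75 mm above the deck, on a 72 mm base. Origin: on its axis at deck height. The driver hangs in it, flange on the rim, blade end 15 mm above the deck.
- lock_slot (a point): Mouth centre of the reagent disc's screw slot, level with the head's top, 51 mm above the deck; x along the slot, z up, turns with the screw. Steel head 52 mm across, 18 tall. Slot open at both ends, 13 deep, 18 wide at the mouth, narrowing over 8 to 9 wide. Fixed disc, 190 across; ten fixed bottles at radius 75, tops 66 above the deck. (The square cover's like screw is not it.)
- lock_screw (a joint): Angle of the disc's screw, rad, growing clockwise from above. Starts at 0 to 0.45; hard stop at 1.4 = locked, slot in line with the two black marks. Stiff (0.08 N m), stays where left, does not rise or sink. The blade has some 0.16 rad of play in the slot each way: turn the driver that much further.
Mind the look-alikes: they are no part of the job. Leave any red look-alike of the driver alone.

How it is judged:
By the outcome, as a careful person would: the job done as asked, in the order asked, and still so for the second after the job is handed in, with the robot touching nothing.
It also fails if it takes over 48 s, if anything falls off the work surface, if the arm or the gripper's body presses on something with over 40 N, if the wrist force passes 120 N, or if a joint passes its speed limit or range.

## Working session

There is one attempt and no reset: what is moved stays moved. The work goes in short steps, Python scripts to look and compute and a tool call to move; the robot and the scene stay as the last step left them, time stands still between calls to the robot, and variables do not carry over. Pictures are saved under pics/ and viewed, at most 10 in all, crops included, and the job is handed in when it is done.

Besides the shell and the picture viewer there is one more tool, called after "Request:" by a JSON object that holds its "name" and its "arguments", one argument or row to a line. move_arm: Moves the arm, as the interface text tells. Its arguments: {"type":"object","properties":{"deltas":{"type":"array","items":{"type":"array","items":{"type":"number"}}},"newtons":{"type":"number"}},"required":["deltas"]}

```bash
mkdir -p pics; cat > h.py <<'E'
import numpy as np, cv2
from workcell import r
def cap(n,f):
    cal=r.get_calibration(n); im,d=r.capture(n); cv2.imwrite(f'pics/{f}.png',im); np.savez(f'pics/{f}.npz',im=im,d=d,R=np.array(cal['attitude']),t=np.array(cal['xyz']),K=np.array([cal['fx'],cal['fy'],cal['cx'],cal['cy']])); return cal,im,d
def cloud(f):
    z=np.load(f'pics/{f}.npz'); d=z['d']; fx,fy,cx,cy=z['K']; v,u=np.mgrid[:400,:640]
    P=np.stack([(u-cx)/fx*d,-(v-cy)/fy*d,-d],-1)@z['R'].T+z['t']; P[d==0]=np.nan
    return P,z['im']
E
python3 - <<'E'
from h import *
for n in('scene','top'):
    c,im,d=cap(n,n+'0'); print(c)
s=r.state(); print(s)
a=cv2.imread('pics/top0.png');
E
```

```text
{'fx': 428.8102266459384, 'fy': 428.8102266459384, 'cx': 319.6549170916136, 'cy': 200.66771802372813, 'xyz': array([ 0.93536507, -0.16649444,  0.72203488]), 'attitude': array([[ 0.41620855, -0.7686357 ,  0.48576702],
       [ 0.90925133,  0.35517544, -0.21705397],
       [-0.00569708,  0.53202403,  0.84671009]])}
{'fx': 506.80965892400167, 'fy': 506.80965892400167, 'cx': 327.10391229525806, 'cy': 196.84931051669506, 'xyz': array([ 0.35142494, -0.01782867,  1.00115452]), 'attitude': array([[ 0.12669893,  0.96760494, -0.21837597],
       [-0.99194003,  0.12324927, -0.02940407],
       [-0.00153685,  0.22034133,  0.97542162]])}
{'time_s': 0.1, 'qpos': array([ 1.18448702,  0.59203461,  0.04831648,  1.60966679, -0.03328537,
        0.94271532, -0.03366614]), 'dq': array([ 0.0009351 , -0.00193556,  0.0016323 , -0.00179319, -0.00035805,
        0.00083857, -0.00033095]), 'joint_torque': array([ 5.07470628e-03, -5.49994147e+01,  1.55302484e+00, -1.98824519e+01,
        9.70269291e-03,  3.83295876e-03,  6.63221542e-06]), 'ee_pos': array([ 0.20904989, -0.69342839,  0.22456057]), 'tool_rot': array([[ 9.57403985e-01,  2.88750944e-01, -7.08153533e-04],
       [ 2.88751783e-01, -9.57402126e-01,  1.89117912e-03],
       [-1.31907940e-04, -2.01510303e-03, -9.99997961e-01]]), 'wrist_force': array([-0.84034908,  1.00501293,  0.43004937]), 'torque': array([-0.04278575,  0.0334119 ,  0.05782617]), 'gripper_force': 0.0, 'width': 1.0023210821183268}
```

View pics/top0.png

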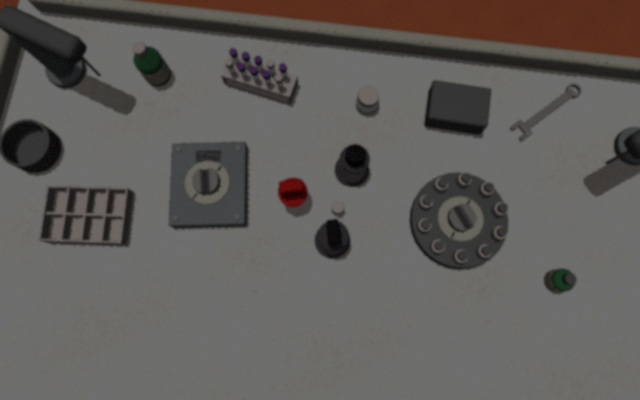

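View pics/scene0.png

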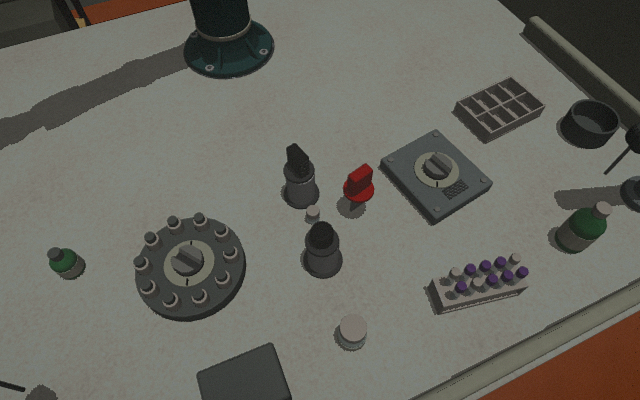

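The top view has two cup tools. The one at (333,233) has a flat-sided black handle, and the one at (354,157) has a round handle. The red look-alike is at (292,190). The screws are the disc's at (461,218) and the square cover's at (206,181). I choose the driver at (333,233) and the disc screw at (461,218), and will check both in one close crop.

```bash
python3 - <<'E'
from h import *
a=cv2.imread('pics/top0.png');b=cv2.imread('pics/scene0.png')
c=lambda im,u,v,w:cv2.resize(im[v-w:v+w,u-w:u+w],(400,400),interpolation=cv2.INTER_CUBIC)
g=np.hstack([c(a,333,235,32),c(a,461,218,32)]); g=cv2.convertScaleAbs(g,alpha=2.0)
cv2.imwrite('pics/crop1.png',g)
for f in('top0','scene0'):
    P,im=cloud(f)
    # driver handle top
    def box(x,y,rr,z0,z1):
        m=(np.hypot(P[...,0]-x,P[...,1]-y)<rr)&(P[...,2]>z0)&(P[...,2]<z1); return P[m]
    if f=='top0':
        p=P[233,333];q=P[218,461]; print('pix',p,q,P[300,333])
    for nm,o,rr,z0,z1 in(('drvtop',p,.06,.122,.15),('flange',p,.07,.074,.09),('screwtop',q,.04,.045,.06),('disc',q,.12,.02,.045)):
        X=box(o[0],o[1],rr,z0,z1)
        if len(X)<5: print(f,nm,len(X));continue
        rect=cv2.minAreaRect((X[:,:2]*1000).astype(np.float32)); print(f,nm,len(X),X.mean(0).round(4),np.median(X[:,2]).round(4),rect)
E
```

```text
pix [ 0.48337417 -0.00989168  0.13407466] [ 0.5581787  -0.25033144  0.03809046] [ 0.37395526 -0.02492856 -0.00205339]
top0 drvtop 315 [ 0.4869 -0.0101  0.1321] 0.1324 ((487.836669921875, -10.170232772827148), (43.822444915771484, 21.935171127319336), 13.041178703308105)
top0 flange 436 [ 0.4844 -0.0101  0.0827] 0.0827 ((486.58990478515625, -10.062105178833008), (53.366207122802734, 55.01840591430664), 7.222752094268799)
top0 screwtop 419 [ 0.5593 -0.2504  0.05  ] 0.0501 ((559.3880615234375, -250.44842529296875), (47.508453369140625, 49.250205993652344), 36.349876403808594)
top0 disc 5384 [ 0.555  -0.2474  0.0308] 0.0302 ((558.4627075195312, -250.62210083007812), (188.03350830078125, 187.81922912597656), 51.6144905090332)
scene0 drvtop 305 [ 0.4922 -0.0108  0.1313] 0.1324 ((488.974609375, -9.877331733703613), (43.991729736328125, 21.92814826965332), 12.838818550109863)
scene0 flange 391 [ 0.4992 -0.0154  0.0823] 0.0828 ((493.797119140625, -11.393413543701172), (57.167755126953125, 48.02952575683594), 66.48664855957031)
scene0 screwtop 515 [ 0.5609 -0.2499  0.0503] 0.0507 ((559.7477416992188, -249.5811004638672), (47.62109375, 49.591163635253906), 35.61476135253906)
scene0 disc 6236 [ 0.5706 -0.2503  0.0315] 0.0306 ((560.8499755859375, -249.6512451171875), (187.49063110351562, 187.8092803955078), 61.00492858886719)
```

View pics/crop1.png

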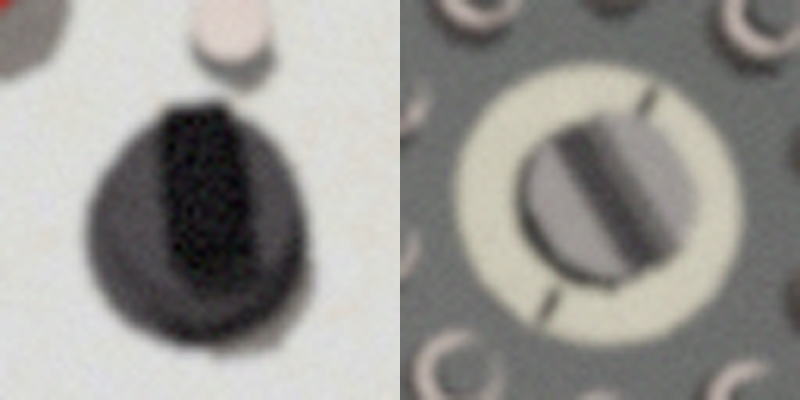

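The crop confirms both choices. The left half shows the flat black handle, and the right half shows the disc screw with its slot running from (570,140) to (650,260) and its black marks at (650,100) and (548,308). Next I work out the angles.

```bash
python3 - <<'E'
from h import *
def rect(f,z,c,half=50,s=4):
    Z=np.load(f'pics/{f}.npz'); fx,fy,cx,cy=Z['K']; n=2*half*s
    j,i=np.mgrid[:n,:n]; # col i -> +x, row j -> +y
    W=np.stack([c[0]+(i/s-half)/1e3,c[1]+(j/s-half)/1e3,np.full(i.shape,z)],-1)
    C=(W-Z['t'])@Z['R']; u=fx*C[...,0]/-C[...,2]+cx; v=-fy*C[...,1]/-C[...,2]+cy
    return cv2.remap(Z['im'],u.astype(np.float32),v.astype(np.float32),cv2.INTER_CUBIC)
c=(.5595,-.250)
for f in('top0','scene0'):
    P,im=cloud(f)
    rr=np.hypot(P[...,0]-c[0],P[...,1]-c[1])
    X=P[(rr>.032)&(rr<.04)&(P[...,2]<.045)]; zr=np.median(X[:,2])
    # slot by depth
    m=(rr<.022)&(P[...,2]<.045)&(P[...,2]>.03); S=P[m]; 
    e,V=np.linalg.eigh(np.cov(S[:,:2].T)); a=np.degrees(np.arctan(V[1,1]/V[0,1]))
    print(f,'ring z',zr,'slot',m.sum(),S.mean(0),'ang',a,e)
    # marks: dark px in ring
    G=cv2.cvtColor(rect(f,zr,c),cv2.COLOR_BGR2GRAY); yy,xx=np.mgrid[:400,:400]; x=(xx-200)/4;y=(yy-200)/4;R=np.hypot(x,y)
    ring=(R>29)&(R<38); t=np.median(G[ring]); k=ring&(G<.55*t)
    print(t, np.histogram(np.degrees(np.arctan2(y[k],x[k])),bins=36,range=(-180,180))[0])
    n,l,st,ce=cv2.connectedComponentsWithStats(k.astype(np.uint8))
    for q in range(1,n):
        if st[q,4]>15: d=(ce[q]-200)/4; print('mark',st[q,4],d,np.degrees(np.arctan2(d[1],d[0])))
    G=cv2.cvtColor(rect(f,.051,c),cv2.COLOR_BGR2GRAY)
    k=(R<22); k&=G<.75*np.percentile(G[k],70); Q=np.stack([x[k],y[k]]); e,V=np.linalg.eigh(np.cov(Q)); print('dark slot',np.degrees(np.arctan(V[1,1]/V[0,1])),Q.mean(1),e)
E
```

```text
top0 ring z 0.03258535272588159 slot 137 [ 0.56110054 -0.25240987  0.03921927] ang 34.12192352994577 [9.57344313e-06 1.54575961e-04]
99.0 [0 0 0 0 0 0 0 0 0 0 0 0 0 0 0 0 0 0 0 0 0 0 0 0 0 0 0 0 0 0 0 0 0 0 0 0]
dark slot 35.794584589855454 [-0.69568154  0.57188111] [ 20.13019749 151.84094033]
scene0 ring z 0.03294567861139264 slot 149 [ 0.55901963 -0.24864309  0.03944979] ang 33.82892104450113 [1.03706315e-05 1.60151281e-04]
110.0 [  0   0   0   0  24   0   0   0   0   0   0   0   0   0   0 281 144   0
   0   0   0   0   0   0   0   0   0   0   0   0   0   0   0 110  41   0]
mark 24 [-21.59375    -20.41666667] -136.60494163694
mark 425 [ 31.51941176 -11.93705882] -20.742722273394715
mark 151 [-33.95364238  12.97682119] 159.08352803520393
dark slot 35.51810760893527 [ 2.35262726 -0.52545156] [ 17.57356002 131.7928685 ]
```

Request:
{"name": "move_arm", "arguments": {
  "deltas": [
    [0,0,0,0,0,0.066,0],
    [0,0,0,0,0,0.066,0],
    [0,0,0,0,0,0.066,0],
    [0,0,0,0,0,0.066,0],
    [0,0,0,0,0,0.066,0]
  ],
  "newtons": 80
}}

```text
time_s: 0.6
ee_pos: [0.2092, -0.6941, 0.2255]
tool_rot: [[0.974, 0.225, -0.0], [0.225, -0.974, 0.0], [-0.0, -0.0, -1.0]]
wrist_force: [0.0, -0.2, 0.1]
width: 0.996
gripper_force: 0.0
```

Request:
{"name": "move_arm", "arguments": {
  "deltas": [
    [2.84,-4.02,0,0,0,0,0],
    [5.68,-8.04,0,0,0,0,0],
    [8.51,-12.07,0,0,0,0,0],
    [11.35,-16.09,0,0,0,0,0],
    [14.19,-20.11,0,0,0,0,0]
  ]
}}

```text
time_s: 1.1
ee_pos: [0.3029, -0.4646, 0.2258]
tool_rot: [[0.974, 0.225, 0.001], [0.225, -0.974, -0.0], [0.0, 0.001, -1.0]]
wrist_force: [-0.0, -0.4, 0.6]
width: 0.998
gripper_force: 0.0
```

Request:
{"name": "move_arm", "arguments": {
  "deltas": [
    [2.84,-4.02,0,0,0,0,0],
    [5.68,-8.04,0,0,0,0,0],
    [8.51,-12.07,0,0,0,0,0],
    [11.35,-16.09,0,0,0,0,0],
    [14.19,-20.11,0,0,0,0,0]
  ]
}}

```text
time_s: 1.6
ee_pos: [0.396, -0.2368, 0.2261]
tool_rot: [[0.974, 0.225, 0.001], [0.225, -0.974, -0.001], [0.001, 0.001, -1.0]]
wrist_force: [1.3, 0.5, -0.3]
width: 0.998
gripper_force: 0.0
```

Request:
{"name": "move_arm", "arguments": {
  "deltas": [
    [2.84,-4.02,0,0,0,0,0],
    [5.68,-8.04,0,0,0,0,0],
    [8.51,-12.07,0,0,0,0,0],
    [11.35,-16.09,0,0,0,0,0],
    [14.19,-20.11,0,0,0,0,0]
  ]
}}

```text
time_s: 2.1
ee_pos: [0.4891, -0.0087, 0.2261]
tool_rot: [[0.974, 0.225, 0.001], [0.225, -0.974, -0.0], [0.001, 0.0, -1.0]]
wrist_force: [0.8, -1.3, 0.6]
width: 0.997
gripper_force: 0.0
```

Request:
{"name": "move_arm", "arguments": {
  "deltas": [
    [0,0,0,0,0,0,0],
    [0,0,0,0,0,0,0],
    [0,0,0,0,0,0,0],
    [0,0,0,0,0,0,0],
    [0,0,0,0,0,0,0]
  ]
}}

```text
time_s: 2.6
ee_pos: [0.4879, -0.0122, 0.2256]
tool_rot: [[0.975, 0.222, -0.0], [0.222, -0.975, -0.001], [-0.0, 0.0, -1.0]]
wrist_force: [-1.0, 0.1, 0.1]
width: 1.001
gripper_force: 0.0
```

```bash
python3 - <<'E'
from h import *
s=r.state(); print(s['ee_pos'],s['tool_rot'],s['qpos'])
cap('wrist','w1'); P,im=cloud('w1')
for z0,z1,rr in((.122,.15,.06),(.074,.09,.06)):
    m=(np.hypot(P[...,0]-.488,P[...,1]+.01)<rr)&(P[...,2]>z0)&(P[...,2]<z1); X=P[m]
    print(len(X), X.mean(0) if len(X) else 0, cv2.minAreaRect((X[:,:2]*1000).astype(np.float32)) if len(X)>5 else '')
m=(np.hypot(P[...,0]-.56,P[...,1]+.25)<.1); print(m.sum())
E
```

```text
[ 0.4878922  -0.01220163  0.22558523] [[ 9.75041509e-01  2.22022424e-01 -3.14100414e-04]
 [ 2.22022251e-01 -9.75041467e-01 -5.08636385e-04]
 [-4.19189611e-04  4.26204307e-04 -9.99999821e-01]] [ 0.02363806  0.2981814  -0.11334587  2.12798351  0.05124538  0.71823775
 -1.47026692]
1220 [ 0.4908228  -0.00870155  0.13256854] ((489.5899353027344, -8.824024200439453), (42.513423919677734, 21.349206924438477), 12.845069885253906)
1343 [ 0.49448977 -0.00821446  0.08282204] ((491.34228515625, -8.66580581665039), (54.07252502441406, 56.823760986328125), 9.968989372253418)
23655
```

View pics/w1.png

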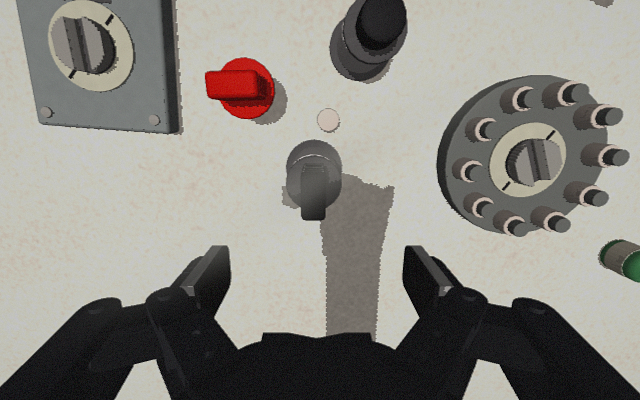

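The wrist view shows the driver at (313,180), centred between the fingers, and the disc screw at (533,160). The red look-alike at (245,88) and the round tool at (380,25) are clear of the path. Now I descend and grip.

Request:
{"name": "move_arm", "arguments": {
  "deltas": [
    [0.14,-0.22,2.5,0,0,0,0],
    [0.14,-0.22,5.5,0,0,0,0],
    [0.14,-0.22,8.5,0,0,0,0],
    [0.14,-0.22,10.5,0,0,0,0],
    [0.14,-0.22,11.3,0,0,0,0]
  ]
}}

```text
time_s: 3.15
ee_pos: [0.4879, -0.0088, 0.1109]
tool_rot: [[0.975, 0.224, -0.003], [0.224, -0.975, -0.0], [-0.003, -0.0, -1.0]]
wrist_force: [0.6, -0.4, -0.2]
width: 0.999
gripper_force: 0.0
```

Request:
{"name": "move_arm", "arguments": {
  "deltas": [
    [0,0,0,0,0,0,0],
    [0,0,0,0,0,0,0.4],
    [0,0,0,0,0,0,0.6],
    [0,0,0,0,0,0,1],
    [0,0,0,0,0,0,1]
  ],
  "newtons": 80
}}

```text
time_s: 3.65
ee_pos: [0.4897, -0.0081, 0.1133]
tool_rot: [[0.974, 0.225, 0.002], [0.225, -0.974, 0.0], [0.002, 0.0, -1.0]]
wrist_force: [-0.3, 0.9, -0.1]
width: 0.33
gripper_force: 0.0
```

Request:
{"name": "move_arm", "arguments": {
  "deltas": [
    [0,0,0,0,0,0,1],
    [0,0,0,0,0,0,1],
    [0,0,0,0,0,0,1],
    [0,0,0,0,0,0,1],
    [0,0,0,0,0,0,1]
  ]
}}

```text
time_s: 4.15
ee_pos: [0.4898, -0.0084, 0.1134]
tool_rot: [[0.974, 0.225, 0.001], [0.225, -0.974, -0.0], [0.001, 0.001, -1.0]]
wrist_force: [-0.0, -1.1, 5.6]
width: 0.237
gripper_force: 79.9
```

Request:
{"name": "move_arm", "arguments": {
  "deltas": [
    [0,0,-1.5,0,0,0,1],
    [0,0,-4,0,0,0,1],
    [0,0,-7,0,0,0,1],
    [0,0,-9,0,0,0,1],
    [0,0,-9.5,0,0,0,1]
  ]
}}

```text
time_s: 4.65
ee_pos: [0.4904, -0.008, 0.2096]
tool_rot: [[0.974, 0.225, 0.004], [0.225, -0.974, 0.0], [0.004, 0.001, -1.0]]
wrist_force: [0.4, 0.5, -2.6]
width: 0.233
gripper_force: 79.0
```

Request:
{"name": "move_arm", "arguments": {
  "deltas": [
    [0.2,3,0,0,0,-0.07,1],
    [0.4,8,0,0,0,-0.14,1],
    [0.7,13,0,0,0,-0.21,1],
    [1.0,17.5,0,0,0,-0.28,1],
    [1.2,22,0,0,0,-0.36,1]
  ]
}}

```text
time_s: 5.15
ee_pos: [0.5499, -0.2213, 0.2062]
tool_rot: [[0.831, 0.556, -0.002], [0.556, -0.831, 0.001], [-0.001, -0.002, -1.0]]
wrist_force: [1.5, 0.4, -1.8]
width: 0.231
gripper_force: 79.0
```

Request:
{"name": "move_arm", "arguments": {
  "deltas": [
    [0,0,0,0,0,0,1],
    [0,0,0,0,0,0,1],
    [0,0,0,0,0,0,1],
    [0,0,0,0,0,0,1],
    [0,0,0,0,0,0,1]
  ]
}}

```text
time_s: 5.65
ee_pos: [0.5503, -0.218, 0.2075]
tool_rot: [[0.831, 0.556, -0.0], [0.556, -0.831, 0.001], [-0.0, -0.001, -1.0]]
wrist_force: [-0.3, 0.3, -2.2]
width: 0.231
gripper_force: 79.1
```

```bash
python3 - <<'E'
from h import *
s=r.state(); print(s['ee_pos'],s['tool_rot'],s['qpos'],s['wrist_force'],s['width'])
cap('scene','s2'); cap('top','t2'); cap('wrist','w2')
a=cv2.imread('pics/s2.png')[60:360,60:460]; b=cv2.imread('pics/w2.png')[:300,120:520]
cv2.imwrite('pics/c2.png',cv2.convertScaleAbs(np.hstack([a,b]),alpha=1.6))
ee=s['ee_pos']
for f in('s2','t2','w2'):
    P,im=cloud(f)
    for nm,z0,z1 in(('flange',ee[2]-.042,ee[2]-.03),('blade',ee[2]-.1,ee[2]-.066)):
        m=(np.hypot(P[...,0]-ee[0],P[...,1]-ee[1])<.05)&(P[...,2]>z0)&(P[...,2]<z1); X=P[m]
        print(f,nm,len(X),X.mean(0) if len(X) else '',cv2.minAreaRect((X[:,:2]*1000).astype(np.float32)) if len(X)>5 else '', X[:,2].min() if len(X) else '')
P,im=cloud('w2'); rr=np.hypot(P[...,0]-.5598,P[...,1]+.25); m=(rr<.022)&(P[...,2]<.045)&(P[...,2]>.03); S=P[m]
if len(S)>20:
    e,V=np.linalg.eigh(np.cov(S[:,:2].T)); print('slot',len(S),S.mean(0),np.degrees(np.arctan(V[1,1]/V[0,1])))
E
```

```text
[ 0.55030867 -0.21803981  0.2074643 ] [[ 8.31340407e-01  5.55763351e-01 -4.75605015e-04]
 [ 5.55763546e-01 -8.31340235e-01  5.42522421e-04]
 [-9.38755066e-05 -7.15344740e-04 -9.99999740e-01]] [ 0.42012274  0.45014208 -0.16193702  1.92611408  0.10000518  0.77358428
 -0.77914267] [-0.33352848  0.2526497  -2.16870616] 0.23142229931293584
s2 flange 399 [ 0.5611142  -0.22016659  0.17591235] ((554.9951171875, -218.73974609375), (47.260520935058594, 57.33040237426758), 11.3822021484375) 0.16896257187746322
s2 blade 81 [ 0.55705209 -0.21642724  0.12390276] ((551.6062622070312, -220.9384307861328), (30.61092185974121, 4.287322998046875), 41.191429138183594) 0.10981907960888804
t2 flange 158 [ 0.53282226 -0.21622359  0.17543014] ((543.160888671875, -214.31080627441406), (57.02045440673828, 40.55478286743164), 42.05598449707031) 0.16733129849583706
t2 blade 0   
w2 flange 1112 [ 0.55881057 -0.20962315  0.17661158] ((557.098388671875, -214.7838134765625), (39.82063293457031, 57.17902374267578), 35.05704879760742) 0.1711040718124781
w2 blade 5 [ 0.56337371 -0.21202178  0.11344886]  0.11292303474302706
slot 240 [ 0.56723921 -0.2458128   0.03949832] 39.004605988833454
```

View pics/c2.png

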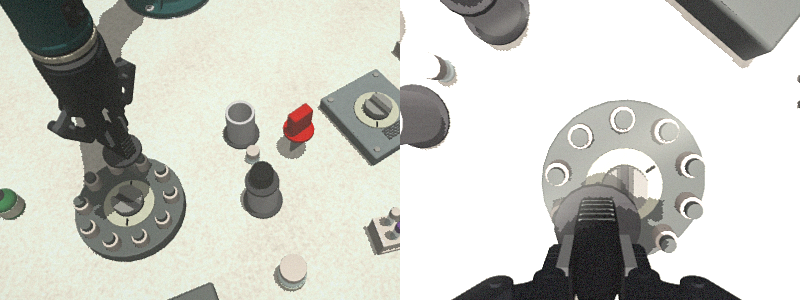

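The views show the driver held upright, with its cup empty at scene crop (240,125) and the blade beside the slot. I move over the slot, then go in.

Request:
{"name": "move_arm", "arguments": {
  "deltas": [
    [-0.4,1.5,0,0,0,0,1],
    [-0.93,3.1,0,0,0,0,1],
    [-0.93,3.1,1.5,0,0,0,1],
    [-0.93,3.1,3.5,0,0,0,1],
    [-0.93,3.1,4.5,0,0,0,1]
  ]
}}

```text
time_s: 6.3
ee_pos: [0.5582, -0.251, 0.1599]
tool_rot: [[0.833, 0.553, -0.004], [0.553, -0.833, 0.001], [-0.002, -0.003, -1.0]]
wrist_force: [-0.7, -1.2, -2.1]
width: 0.233
gripper_force: 79.1
```

Request:
{"name": "move_arm", "arguments": {
  "deltas": [
    [0,0,0,0,0,0,1],
    [0,0,0,0,0,0,1],
    [0,0,0,0,0,0,1],
    [0,0,0,0,0,0,1],
    [0,0,0,0,0,0,1]
  ]
}}

```text
time_s: 6.8
ee_pos: [0.5603, -0.2508, 0.1633]
tool_rot: [[0.833, 0.554, 0.001], [0.554, -0.833, -0.0], [0.001, 0.001, -1.0]]
wrist_force: [-0.3, -0.5, -1.7]
width: 0.234
gripper_force: 79.1
```

```bash
python3 - <<'E'
from h import *
s=r.state(); print(s['ee_pos'],s['tool_rot'][:2,0],s['wrist_force'])
cap('scene','s3'); P,im=cloud('s3'); ee=s['ee_pos']
m=(np.hypot(P[...,0]-ee[0],P[...,1]-ee[1])<.03)&(P[...,2]>ee[2]-.1)&(P[...,2]<ee[2]-.066); X=P[m]
print(len(X),X.mean(0),cv2.minAreaRect((X[:,:2]*1000).astype(np.float32)),X[:,2].min())
cv2.imwrite('pics/c3.png',cv2.convertScaleAbs(cv2.resize(im[180:340,110:270],(560,560),interpolation=cv2.INTER_CUBIC),alpha=1.8))
E
```

```text
[ 0.56028337 -0.25082184  0.1632951 ] [0.83266401 0.55377803] [-0.25587869 -0.52238309 -1.69240101]
57 [ 0.56882392 -0.24801584  0.07980575] ((563.1399536132812, -250.78317260742188), (25.030834197998047, 4.462632179260254), 34.97922134399414) 0.06542602030541622
```

View pics/c3.png

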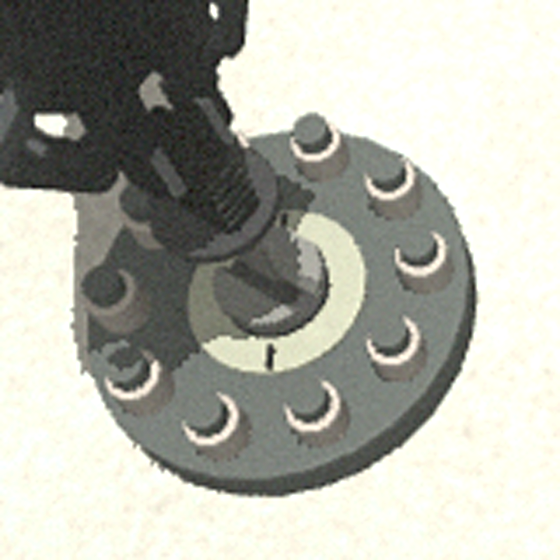

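The blade sits over the slot (crop about (260,275)) and is aligned with it. Going down 23 mm.

Request:
{"name": "move_arm", "arguments": {
  "deltas": [
    [0,0,0.5,0,0,0,1],
    [0,0,1.0,0,0,0,1],
    [0,0,1.5,0,0,0,1],
    [0,0,2.0,0,0,0,1],
    [0,0,2.3,0,0,0,1]
  ],
  "newtons": 100
}}

```text
time_s: 7.35
ee_pos: [0.5595, -0.2506, 0.1387]
tool_rot: [[0.833, 0.554, -0.001], [0.554, -0.833, 0.0], [-0.001, -0.001, -1.0]]
wrist_force: [0.6, -0.1, -0.9]
width: 0.227
gripper_force: 102.9
```

Request:
{"name": "move_arm", "arguments": {
  "deltas": [
    [0,0,0,0,0,0,1],
    [0,0,0,0,0,0,1],
    [0,0,0,0,0,0,1],
    [0,0,0,0,0,0,1],
    [0,0,0,0,0,0,1]
  ]
}}

```text
time_s: 7.85
ee_pos: [0.5599, -0.2508, 0.1398]
tool_rot: [[0.833, 0.554, 0.0], [0.554, -0.833, -0.0], [0.0, 0.0, -1.0]]
wrist_force: [-0.7, -0.6, -2.4]
width: 0.223
gripper_force: 103.0
```

Request:
{"name": "move_arm", "arguments": {
  "deltas": [
    [0,0,0,0,0,0.1,1],
    [0,0,0,0,0,0.2,1],
    [0,0,0,0,0,0.3,1],
    [0,0,0,0,0,0.4,1],
    [0,0,0,0,0,0.5,1]
  ]
}}

```text
time_s: 8.35
ee_pos: [0.5598, -0.2496, 0.1397]
tool_rot: [[0.996, 0.084, -0.0], [0.084, -0.996, 0.001], [-0.0, -0.001, -1.0]]
wrist_force: [-0.5, 2.3, -1.6]
width: 0.219
gripper_force: 103.2
```

```bash
python3 -c "
from h import *
s=r.state();print(s['torque'],s['qpos'],s['wrist_force'])"
```

```text
[0.4436887  0.10561601 0.12580726] [ 3.48077678e-01  5.57742173e-01 -2.85830833e-03  1.93293936e+00
  6.27450464e-04  6.51799916e-01 -1.14177593e+00] [-0.54529807  2.26957885 -1.60259731]
```

Request:
{"name": "move_arm", "arguments": {
  "deltas": [
    [0,0,0,0,0,0.1,1],
    [0,0,0,0,0,0.2,1],
    [0,0,0,0,0,0.3,1],
    [0,0,0,0,0,0.4,1],
    [0,0,0,0,0,0.48,1]
  ]
}}

```text
time_s: 8.85
ee_pos: [0.5601, -0.2497, 0.1397]
tool_rot: [[0.923, -0.385, 0.0], [-0.385, -0.923, 0.001], [-0.0, -0.001, -1.0]]
wrist_force: [-0.1, 1.4, -2.1]
width: 0.223
gripper_force: 103.2
```

```bash
python3 -c "
from h import *
s=r.state();print(s['torque'],s['qpos'],s['wrist_force'])"
```

```text
[ 0.34706529 -0.03412923  0.09395145] [ 0.25236946  0.56194941  0.13230848  1.93706278 -0.11801076  0.65021655
 -1.50768611] [-0.13241867  1.40911749 -2.07140426]
```

Request:
{"name": "move_arm", "arguments": {
  "deltas": [
    [0,0,0,0,0,0.03,1],
    [0,0,0,0,0,0.06,1],
    [0,0,0,0,0,0.09,1],
    [0,0,0,0,0,0.12,1],
    [0,0,0,0,0,0.13,1]
  ]
}}

```text
time_s: 9.35
ee_pos: [0.5602, -0.2501, 0.1397]
tool_rot: [[0.866, -0.5, 0.0], [-0.5, -0.866, 0.001], [-0.0, -0.001, -1.0]]
wrist_force: [0.7, 2.0, -1.1]
width: 0.227
gripper_force: 103.3
```

```bash
python3 -c "
from h import *
s=r.state();print(s['torque'],s['wrist_force'])"
```

```text
[ 0.8503781  -0.20877894  0.13016513] [ 0.69748195  2.03410741 -1.09216752]
```

Request:
{"name": "move_arm", "arguments": {
  "deltas": [
    [0,0,0,0,0,0.02,1],
    [0,0,0,0,0,0.04,1],
    [0,0,0,0,0,0.05,1],
    [0,0,0,0,0,0.05,1],
    [0,0,0,0,0,0.05,1]
  ]
}}

```text
time_s: 9.85
ee_pos: [0.5601, -0.2504, 0.1396]
tool_rot: [[0.84, -0.542, 0.0], [-0.542, -0.84, 0.0], [0.0, -0.0, -1.0]]
wrist_force: [0.7, 4.0, -0.2]
width: 0.226
gripper_force: 103.3
```

```bash
python3 - <<'E'
from h import *
s=r.state();print(s['torque'],s['wrist_force'],s['ee_pos'])
cap('scene','s4'); cap('top','t4')
c=(.5598,-.25)
for f in('s4','t4'):
    P,im=cloud(f); rr=np.hypot(P[...,0]-c[0],P[...,1]-c[1]); m=(rr<.024)&(P[...,2]<.046)&(P[...,2]>.03); S=P[m]
    print(f,len(S), np.degrees(np.arctan2(*(np.linalg.eigh(np.cov(S[:,:2].T))[1][::-1,1]))) if len(S)>10 else '')
E
```

```text
[ 1.13669382 -0.34936963  0.20351625] [ 0.69370835  4.0163237  -0.21412812] [ 0.56008876 -0.25038401  0.13964812]
s4 91 147.3173009757058
t4 45 -139.87515276302756
```

Request:
{"name": "move_arm", "arguments": {
  "deltas": [
    [0,0,0,0,0,0.02,1],
    [0,0,0,0,0,0.04,1],
    [0,0,0,0,0,0.06,1],
    [0,0,0,0,0,0.06,1],
    [0,0,0,0,0,0.06,1]
  ]
}}

```text
time_s: 10.45
ee_pos: [0.56, -0.2505, 0.1397]
tool_rot: [[0.807, -0.591, 0.0], [-0.591, -0.807, -0.0], [0.0, -0.0, -1.0]]
wrist_force: [1.3, 4.4, -0.3]
width: 0.224
gripper_force: 103.6
```

```bash
python3 - <<'E'
from h import *
s=r.state();print(s['torque'],s['wrist_force'],s['ee_pos'])
E
```

```text
[ 1.2556893  -0.43234188  0.57686975] [ 1.30576662  4.353752   -0.30856681] [ 0.56004353 -0.25049977  0.13966387]
```

The torque rose to 0.58 N m, so the screw is at its hard stop. I back off within the play, lift, and check the slot.

Request:
{"name": "move_arm", "arguments": {
  "deltas": [
    [0,0,0,0,0,-0.07,1],
    [0,0,0,0,0,-0.14,1],
    [0,0,0,0,0,-0.2,1],
    [0,0,0,0,0,-0.2,1],
    [0,0,0,0,0,-0.2,1]
  ]
}}

```text
time_s: 10.95
ee_pos: [0.5594, -0.2514, 0.1395]
tool_rot: [[0.906, -0.423, -0.0], [-0.423, -0.906, -0.0], [-0.0, 0.0, -1.0]]
wrist_force: [0.7, 2.6, 0.0]
width: 0.226
gripper_force: 103.3
```

```bash
python3 - <<'E'
from h import *
s=r.state();print(s['torque'],s['wrist_force'],s['ee_pos'])
E
```

```text
[ 0.90774935 -0.18016322  0.0460755 ] [0.71211422 2.55988829 0.04385767] [ 0.55935795 -0.25136248  0.13951278]
```

Request:
{"name": "move_arm", "arguments": {
  "deltas": [
    [0,0,-0.5,0,0,0,1],
    [0,0,-1.5,0,0,0,1],
    [0,0,-3,0,0,0,1],
    [0,0,-5.5,0,0,0,1],
    [0,0,-7,0,0,0,1]
  ]
}}

```text
time_s: 11.45
ee_pos: [0.5605, -0.2524, 0.2126]
tool_rot: [[0.907, -0.421, 0.003], [-0.421, -0.907, -0.003], [0.004, 0.001, -1.0]]
wrist_force: [-0.1, -0.1, -2.1]
width: 0.225
gripper_force: 103.1
```

Request:
{"name": "move_arm", "arguments": {
  "deltas": [
    [-2.8,-3.2,0,0,0,-0.11,1],
    [-6,-6.9,0,0,0,-0.22,1],
    [-9.3,-10.7,0,0,0,-0.33,1],
    [-12.5,-14.4,0,0,0,-0.44,1],
    [-15.4,-17.7,0,0,0,-0.55,1]
  ]
}}

```text
time_s: 11.95
ee_pos: [0.4941, -0.0242, 0.2111]
tool_rot: [[0.993, 0.12, 0.003], [0.12, -0.993, -0.001], [0.002, 0.001, -1.0]]
wrist_force: [1.0, 1.2, -1.2]
width: 0.228
gripper_force: 103.1
```

Request:
{"name": "move_arm", "arguments": {
  "deltas": [
    [0,0,0,0,0,-0.05,1],
    [0,0,0,0,0,-0.11,1],
    [0,0,0,0,0,-0.11,1],
    [0,0,0,0,0,-0.11,1],
    [0,0,0,0,0,-0.11,1]
  ]
}}

```text
time_s: 12.45
ee_pos: [0.4947, -0.0262, 0.2101]
tool_rot: [[0.975, 0.223, 0.001], [0.223, -0.975, -0.0], [0.001, 0.001, -1.0]]
wrist_force: [1.0, -0.3, -2.2]
width: 0.224
gripper_force: 103.1
```

```bash
python3 - <<'E'
from h import *
s=r.state();ee=s['ee_pos'];print(ee,s['tool_rot'],s['wrist_force'])
cap('scene','s5'); cap('top','t5')
c=(.5598,-.25)
for f in('s5','t5'):
    P,im=cloud(f); rr=np.hypot(P[...,0]-c[0],P[...,1]-c[1]); m=(rr<.022)&(P[...,2]<.045)&(P[...,2]>.03); S=P[m]
    if len(S)>10: V=np.linalg.eigh(np.cov(S[:,:2].T))[1]; print(f,len(S),np.degrees(np.arctan(V[1,1]/V[0,1])))
    m=(np.hypot(P[...,0]-ee[0],P[...,1]-ee[1])<.05)&(P[...,2]>ee[2]-.1)&(P[...,2]<ee[2]-.066); X=P[m]
    print('blade',len(X),cv2.minAreaRect((X[:,:2]*1000).astype(np.float32)) if len(X)>5 else '', X[:,2].min() if len(X) else '')
for f in('s2','t2','t5'):
    P,_=cloud(f); m=(np.hypot(P[...,0]-.489,P[...,1]+.0095)<.045)&(P[...,2]>.07)&(P[...,2]<.08); X=P[m]
    if len(X)>5: print(f,'rim',len(X),cv2.minEnclosingCircle((X[:,:2]*1000).astype(np.float32)))
a=np.load('pics/s5.npz')['im']; b=np.load('pics/t5.npz')['im']
q=lambda im,y,x,h:cv2.resize(im[y-h:y+h,x-h:x+h],(400,400),interpolation=cv2.INTER_CUBIC)
cv2.imwrite('pics/c5.png',cv2.convertScaleAbs(np.hstack([q(a,180,250,110),q(b,218,461,32)]),alpha=1.8))
E
```

```text
[ 0.4946725  -0.0262354   0.21007723] [[ 9.74905244e-01  2.22618523e-01  8.70970935e-04]
 [ 2.22618990e-01 -9.74905407e-01 -4.81546727e-04]
 [ 7.41913053e-04  6.63357100e-04 -9.99999505e-01]] [ 0.99827898 -0.33578964 -2.20240836]
s5 150 -21.569588775626862
blade 98 ((494.8099670410156, -29.103530883789062), (31.482749938964844, 4.444513320922852), 18.136320114135742) 0.11025768025675375
t5 141 -21.85054758443826
blade 0  
s2 rim 279 ((490.0745544433594, -9.0958251953125), 29.124563217163086)
t2 rim 275 ((490.2026062011719, -9.00337028503418), 27.88743019104004)
```

View pics/c5.png

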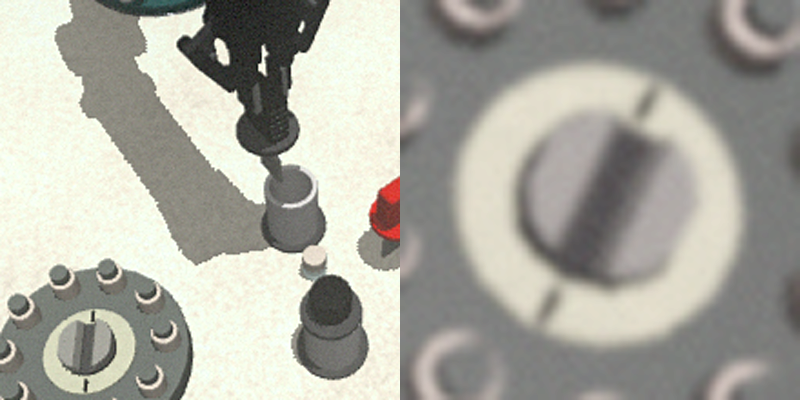

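The right crop shows the slot in line with both black marks at (650,100) and (548,308), measured at -21.6° against -20.8° for the marks. The left crop shows the driver beside its cup at (293,190). Next I centre over the cup and lower.

Request:
{"name": "move_arm", "arguments": {
  "deltas": [
    [-0.05,-1,0,0,0,0,1],
    [-0.05,-1.88,0,0,0,0,1],
    [-0.05,-1.88,0,0,0,0,1],
    [-0.05,-1.88,1,0,0,0,1],
    [-0.05,-1.88,2,0,0,0,1]
  ]
}}

```text
time_s: 13.05
ee_pos: [0.4898, -0.0073, 0.189]
tool_rot: [[0.974, 0.225, 0.001], [0.225, -0.974, -0.0], [0.001, 0.0, -1.0]]
wrist_force: [-0.9, 0.2, -1.3]
width: 0.225
gripper_force: 103.1
```

Request:
{"name": "move_arm", "arguments": {
  "deltas": [
    [0,0,0,0,0,0,1],
    [0,0,1,0,0,0,1],
    [0,0,2,0,0,0,1],
    [0,0,3,0,0,0,1],
    [0,0,3.5,0,0,0,1]
  ]
}}

```text
time_s: 13.55
ee_pos: [0.4889, -0.0074, 0.1532]
tool_rot: [[0.974, 0.225, -0.002], [0.225, -0.974, -0.0], [-0.002, -0.0, -1.0]]
wrist_force: [0.8, 0.9, -1.5]
width: 0.227
gripper_force: 103.1
```

Inside the cup with no contact so far. Lowering to the seat.

Request:
{"name": "move_arm", "arguments": {
  "deltas": [
    [0,0,1,0,0,0,1],
    [0,0,2,0,0,0,1],
    [0,0,3,0,0,0,1],
    [0,0,3.6,0,0,0,1],
    [0,0,3.9,0,0,0,1]
  ]
}}

```text
time_s: 14.05
ee_pos: [0.4893, -0.0072, 0.1148]
tool_rot: [[0.974, 0.225, -0.001], [0.225, -0.974, -0.0], [-0.001, -0.0, -1.0]]
wrist_force: [-0.6, 0.8, -1.8]
width: 0.227
gripper_force: 103.1
```

Request:
{"name": "move_arm", "arguments": {
  "deltas": [
    [0,0,0,0,0,0,1],
    [0,0,0,0,0,0,1],
    [0,0,0,0,0,0,1],
    [0,0,0,0,0,0,1],
    [0,0,0,0,0,0,1]
  ]
}}

```text
time_s: 14.55
ee_pos: [0.4898, -0.0072, 0.1159]
tool_rot: [[0.974, 0.225, 0.001], [0.225, -0.974, 0.0], [0.001, 0.0, -1.0]]
wrist_force: [0.1, -0.3, -2.6]
width: 0.226
gripper_force: 103.1
```

Request:
{"name": "move_arm", "arguments": {
  "deltas": [
    [0,0,0.1,0,0,0,1],
    [0,0,0.2,0,0,0,1],
    [0,0,0.25,0,0,0,1],
    [0,0,0.25,0,0,0,1],
    [0,0,0.25,0,0,0,1]
  ],
  "newtons": 30
}}

```text
time_s: 15.05
ee_pos: [0.4898, -0.0073, 0.1136]
tool_rot: [[0.974, 0.225, 0.0], [0.225, -0.974, -0.0], [0.0, 0.0, -1.0]]
wrist_force: [-1.1, -0.7, 5.6]
width: 0.23
gripper_force: 103.9
```

Request:
{"name": "move_arm", "arguments": {
  "deltas": [
    [0,0,0,0,0,0,0.6],
    [0,0,0,0,0,0,0.4],
    [0,0,0,0,0,0,0.2],
    [0,0,0,0,0,0,0],
    [0,0,0,0,0,0,0]
  ]
}}

```text
time_s: 15.55
ee_pos: [0.4897, -0.0072, 0.113]
tool_rot: [[0.974, 0.225, -0.0], [0.225, -0.974, 0.0], [-0.0, -0.0, -1.0]]
wrist_force: [0.2, 0.0, 0.4]
width: 0.997
gripper_force: 0.0
```

Request:
{"name": "move_arm", "arguments": {
  "deltas": [
    [0,0,0,0,0,0,0],
    [0,0,0,0,0,0,0],
    [0,0,0,0,0,0,0],
    [0,0,-1,0,0,0,0],
    [0,0,-2,0,0,0,0]
  ]
}}

```text
time_s: 16.05
ee_pos: [0.4895, -0.0072, 0.1337]
tool_rot: [[0.974, 0.225, -0.001], [0.225, -0.974, -0.0], [-0.001, -0.0, -1.0]]
wrist_force: [0.8, 0.4, 0.5]
width: 1.002
gripper_force: 0.0
```

Request:
{"name": "move_arm", "arguments": {
  "deltas": [
    [0,0,-2,0,0,0,0],
    [0,0,-5,0,0,0,0],
    [0,0,-9,0,0,0,0],
    [0,6,-11,0,0,0,0],
    [0,10,-11,0,0,0,0]
  ]
}}

```text
time_s: 16.55
ee_pos: [0.5139, -0.1013, 0.2471]
tool_rot: [[0.973, 0.23, 0.008], [0.23, -0.973, 0.0], [0.007, 0.002, -1.0]]
wrist_force: [1.4, -0.5, -0.5]
width: 1.003
gripper_force: 0.0
```

```bash
python3 - <<'E'
from h import *
s=r.state();print(s['ee_pos'],s['wrist_force'],s['width'],s['time_s'])
cap('scene','s6'); cap('top','t6')
for f in('s6','t6'):
    P,im=cloud(f)
    for z0,z1 in((.122,.15),(.074,.09)):
        m=(np.hypot(P[...,0]-.489,P[...,1]+.0095)<.05)&(P[...,2]>z0)&(P[...,2]<z1); X=P[m]
        print(f,len(X),np.median(X[:,2]) if len(X) else '',cv2.minAreaRect((X[:,:2]*1000).astype(np.float32)) if len(X)>5 else '')
a=np.load('pics/s6.npz')['im']
cv2.imwrite('pics/c6.png',cv2.convertScaleAbs(a,alpha=1.6))
E
```

```text
[ 0.51391461 -0.10128638  0.24706815] [ 1.43168885 -0.46528246 -0.4916989 ] 1.0033813336360589 16.55
s6 301 0.1322986339450528 ((489.117919921875, -9.120318412780762), (45.16887283325195, 21.616567611694336), 12.47584056854248)
s6 377 0.08284491261988391 ((493.7685546875, -10.15286636352539), (55.78985595703125, 48.937625885009766), 68.03862762451172)
t6 319 0.1322185692572153 ((488.1132507324219, -9.223226547241211), (44.87567138671875, 22.005334854125977), 12.995092391967773)
t6 437 0.08262764104769782 ((486.29132080078125, -10.04513931274414), (53.25922393798828, 55.88833999633789), 12.002799987792969)
```

View pics/c6.png

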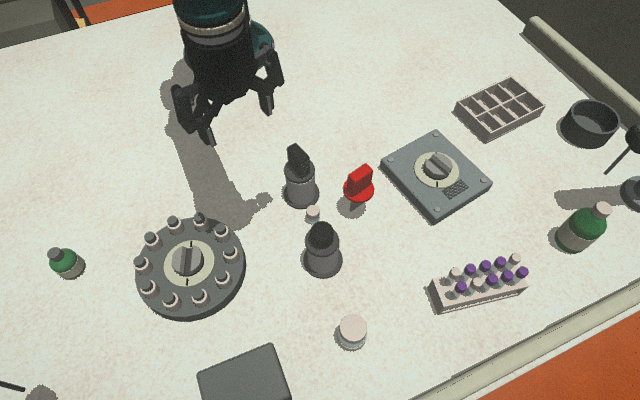

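The driver stands upright in its cup at (300,180), with its flange on the rim. The screw slot at (188,262) lines up with the marks, and the gripper is open and clear of everything.

Request:
{"name": "move_arm", "arguments": {
  "deltas": [
    [0,0,0,0,0,0,0],
    [0,0,0,0,0,0,0],
    [0,0,0,0,0,0,0],
    [0,0,0,0,0,0,0],
    [0,0,0,0,0,0,0]
  ]
}}

```text
time_s: 17.15
ee_pos: [0.5113, -0.101, 0.2427]
tool_rot: [[0.974, 0.227, -0.001], [0.227, -0.974, 0.0], [-0.001, -0.0, -1.0]]
wrist_force: [-0.2, 0.1, -0.4]
width: 1.001
gripper_force: 0.0
```

```bash
python3 -c "
from h import *
print(r.hand_in())"
```

```text
the job is handed in; nothing more can be done
None
```

I turned the disc's screw clockwise to its hard stop, with the slot in line with the marks to within about 1°, stood the driver upright back in its own cup, let go, and handed the job in at about 17 s; no verdict came back.

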